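# Lock the rivet anvil onto its keyhole mount

### The job

Fit the blue rivet anvil onto its wooden mount so that it can be hammered on: let the keyholes of its plate down over the two screw heads, press the plate flat on the saddle, and slide it along so that the narrow slots run in under the heads, until it is fully home and the brass plunger snaps up through the plate and locks it; then let go. Find the heads by feel and do not force it: the anvil must never bear on the mount with more than 35 N in all. Leave the other things on the bench where they are.

Things in the scene. Friction and masses are not known exactly. Their poses are not given: they have to be found in the camera images.
- anvil_center (a point): Loose anvil (mm), 0.35 to 0.65 kg: blue column with bright steel top, 28 (its x) by 40 (y), on the middle of an aluminium plate 72 (x) by 106 (y) by 5 thick; 55 high in all; z up. Point: its centre, 27.5 above the underside. Grip the column across its 28 (fingers on -x and +x faces), above its low foot flange (7.5 above the underside). It starts flat on a black mat, 5 above the bench.
- anvil_foot (a point): Centre of the underside of the anvil's plate, axes as above (mm). Two keyholes at y = -38 and +38: round entry hole 17 across centred at x = +10, from it a slot 9.5 wide towards -x, its round end centred at x = -10 (end wall at -14.75). A 12 mm round hole for the plunger is at x = -24, y = 0, on the -x side of the column. It fits only with its x axis along the mount's x axis.
- mount: Mount (mm) fixed to the bench: brown wooden base 130 (its x) by 160 (y), 14 high; origin at the centre of its underside, z up. On it a dark steel saddle 70 x 114, 5 thick, clamped in adjusting slots: it may sit up to 10 mm either way along x; this is NOT measured: feel for it. Clamp screws at y = -66.5 and +66.5, heads 9.5 above the base. Seated, the anvil's underside is 19 above this origin.
- mount_deck (a point): Mount's centre at saddle-top height, its axes (mm). With the saddle in the middle two screws stand at x = 0, y = -38 and +38: shank 7 thick, 7 clear under the head; bevelled head 14 across, top 11.5 above this point. Anvil drops over them with its centre at x = -10 (plus setting) and slides to +x, 21 mm, to the end stop at +11. Hold it within 2 mm of the saddle to pass under the heads.
- plunger (a joint): Brass spring plunger 8 mm thick in the saddle at y = 0, 13 mm to the -x side of the screws. Value in m: 0 up (standing 6 mm out), 0.006 pressed flush by the plate; its spring pushes up with 1.5 N when up, 5 N when flush. When the anvil is home it snaps up into the plate's plunger hole (back to 0) and the plate can no longer slide back.
- glue_bottle: A bystander, to be left alone: white glue bottle with a pointed nozzle, 34x42x126, upright at the back of the bench (mm); origin at the centre of its underside.
- thread_spool: A bystander, to be left alone: wooden spool of red thread, 38 across, 50 high, upright at the back of the bench (mm); origin at the centre of its underside.
- punch: A bystander, to be left alone: knurled steel punch, 14x95x14, lying near the right edge of the bench (mm); origin at the centre of its underside.
- awl: A bystander, to be left alone: awl with a round beech handle, 24x117x25, lying near the right edge of the bench (mm); origin at the centre of its underside.

How it is judged:
On the way:
1. the plate has been let down over both screw heads and lies pressed flat on the saddle, holding the plunger down (z of anvil_center in the frame of mount below 0.0485 m and angle between anvil_center's own z axis and vertical below 0.06 rad and value of joint plunger above 0.004 m and x of anvil_center in the frame of mount between -0.025 and 0.025 m and y of anvil_center in the frame of mount between -0.006 and 0.006 m), for 0.1 s.
At the end, for the whole second after the job is handed in: The anvil is at rest, plate flat on the saddle (within 2 mm in height, 0.05 rad), slid home along the mount's +x under both heads (centre at mount x -2 to +24.5 mm as the saddle is set, y within 6 mm, x axes within 0.1 rad), plunger within 1.5 mm of fully up through its hole (x of anvil_center in the frame of mount between -0.002 and 0.0245 m and y of anvil_center in the frame of mount between -0.006 and 0.006 m and z of anvil_center in the frame of mount between 0.0445 and 0.0485 m and angle between anvil_center's own z axis and vertical below 0.05 rad and angle between the x axis of anvil_center and the x axis of mount, either way round below 0.1 rad and value of joint plunger below 0.0015 m and linear speed of anvil below 0.01 m/s); the robot touches nothing.
It fails at once if the anvil is forced: it bears on the mount with more than 35 N (contact force between anvil and mount above 35 N).
It fails at once if another thing on the bench is moved by more than 25 mm (distance of any of glue_bottle, thread_spool, punch, awl from where it was at the start of the episode above 0.025 m).
It also fails if it takes over 72 s, if anything falls off the work surface, if the arm or the gripper's body presses on something with over 40 N, if the wrist force passes 120 N, or if a joint passes its speed limit or range.

### The arm

A 6-joint arm with a two-finger parallel gripper is mounted at the origin on the work surface; the furniture and walls round the work are solid. World frame = base frame: x ahead of the robot, y to its left, z up, the work surface at z = 0. Lengths are in m, angles in rad, forces in N, time in s.
With the tool pointing down it reaches from about 0.3 to 0.875 m from the base axis. Payload 6.4 kg.
Tool frame: the origin (TCP) lies between the finger pads; the fingertips stand ctrl.tip_extent ahead of it and the grasp point (between the pads) is the TCP (ctrl.tip_extent is the distance from the TCP to the fingertips, in m); z points along the fingers, y is the line along which they close (so a half turn about z gives the same grasp; the last joint's range is limited). The gripper opens to 85 mm and grips with 20 to 120 N. Pads are 22 mm wide; open, the fingers measure 114 mm over their backs; the gripper's body (76 mm by 85 mm) begins 54 mm behind the grasp point. The pads swing forward as they close: fully open they stand 13 mm farther back than shut.
Start: joints at [-1.517, 0.181, 1.607, -0, 1.354, -0.206], TCP at [0.148, -0.556, 0.25] pointing down, gripper open.
Joint ranges: [-2.99, 2.99], [-0.89, 2.07], [0.3, 2.58], [-1.14, 4.28], [0, 2.63], [-3.12, 3.12]. Speed limits (rad/s): [2.57, 2.57, 3.01, 3.14, 3.14, 3.14].

### API

Orientations are given as a unit quaternion [w, x, y, z].
In Python, from bench import ctrl gives the robot as it stands.
- The arm moves only by the tool send_rows, never from a script. Its arguments are lists of equal length, an entry for each row: "dr": the turn, a rotation vector about the tool's x, y, z in units of 6 degrees (1.0 is 6 degrees), a list of three; "xyz": the shift along the tool's x, y, z in cm, a list of three; "jaw": the opening in per cent of the stroke, from 0 (shut) to 100 (fully open). In form: {"dr": [[wx, wy, wz], ...], "xyz": [[dx, dy, dz], ...], "jaw": [jaw, ...]}. A call has exactly 8 rows; each row is the pose to reach, as a shift and turn from the pose commanded when the call began, along the tool's axes at that moment; what a row does not reach only later rows make up. A row lasts 1/8 s, in which the tool goes at most 62.5 mm and 10.7 degrees, less where a joint would pass 70% of its speed; a pose out of reach is approached as far as the arm can. A call with a gripper value outside its range is refused whole. The fingers move at their own pace and stop on an object; the grip force is fixed at half the most. Time passes only in rows, so rows that repeat a pose let the fingers close, or fill a call up. It gives the time, the measured TCP pose, the force, the opening and the grip force at its end, in the units of the state.
- ctrl.get_obs(): the state, without advancing time (a new reading comes with each control period).
- ctrl.camera(name): name is "scene" or "top" or "wrist"; returns the picture (400x640x3 uint8, red, green, blue); there is no depth.
- ctrl.calibration(name): a dict with "camera_matrix" (3x3 intrinsics, pixels), "world_from_camera" (4x4, takes a point from camera to world coordinates). Camera axes: x right, y up, looking along -z (the intrinsics and any distortion apply to the point x, -y, -z); pixel columns grow to the right and rows downward; lengths in m; the calibration is good to about 2 mm. A picture is of the moment at which its call begins: read the wrist's pose just before it. calibration takes no time and is no camera call; for the wrist camera it gives the pose at the moment of the call.
- ctrl.hand_in(): hands the job in; it is judged then, once.
The state is a dict: "time_s": time; "q": joint angles; "dq": joint speeds; "joint_efforts": joint torques, N m; "eef_pos": TCP position; "eef_rot": TCP orientation; "wrist_force": force on the tool from outside, world axes, zero at the start; "torque": the same for the moment, N m; "opening": opening from 0.0 (shut) to 1.0 (fully open); "grasp_force": force on a finger pad.
Only numpy, scipy, OpenCV 4.12 (cv2) and the standard library are available. Lean on these libraries where they do the work, as an engineer would, in place of code of your own. Each camera call takes 0.05 s, during which the arm holds its last target. There are 200 camera calls.

## Working session

There is one attempt and no reset: what is moved stays moved. The work goes in short steps, Python scripts to look and compute and a tool call to move; the robot and the scene stay as the last step left them, time stands still between calls to the robot, and variables do not carry over. Pictures are saved under pics/ and viewed, at most 10 in all, crops included, and the job is handed in when it is done.

Besides the shell and the picture viewer there is one more tool, called after ">>>" as name(argument=value, ...) on one line, values as JSON. send_rows: Moves the arm, as the interface text tells. Its arguments: {"type":"object","properties":{"dr":{"type":"array","items":{"type":"array","items":{"type":"number"}}},"xyz":{"type":"array","items":{"type":"array","items":{"type":"number"}}},"jaw":{"type":"array","items":{"type":"number"}}},"required":["dr","xyz","jaw"]}

```bash
mkdir -p pics; python3 - <<'E'
from bench import ctrl
import cv2,numpy as np
np.set_printoptions(precision=4,suppress=True)
o=ctrl.get_obs();print(o['time_s'],o['eef_pos'],o['eef_rot'],o['wrist_force'],o['opening'],ctrl.tip_extent)
for n in('scene','top'):
    im=ctrl.camera(n);cv2.imwrite(f'pics/{n}0.png',im[:,:,::-1]);c=ctrl.calibration(n);print(n,c['camera_matrix'],c['world_from_camera'],{k:v for k,v in c.items() if k not in('camera_matrix','world_from_camera')})
E
```

```text
0.0 [ 0.1477 -0.5552  0.2494] [-0.0009  0.9916  0.1295  0.0001] [-0.2276  0.394   0.8282] 1.00216730819346 0.019
scene [[422.9679   0.     311.8874]
 [  0.     422.9679 204.9053]
 [  0.       0.       1.    ]] [[-0.6803  0.3588 -0.6391 -0.1906]
 [-0.7327 -0.3123  0.6046  0.4401]
 [ 0.0173  0.8796  0.4754  0.5723]
 [ 0.      0.      0.      1.    ]] {}
top [[449.6136   0.     317.6651]
 [  0.     449.6136 198.2463]
 [  0.       0.       1.    ]] [[ 0.0032  0.9834 -0.1813  0.345 ]
 [-0.9997  0.0076  0.0234 -0.1854]
 [ 0.0244  0.1812  0.9831  0.9979]
 [ 0.      0.      0.      1.    ]] {}
```

View pics/top0.png

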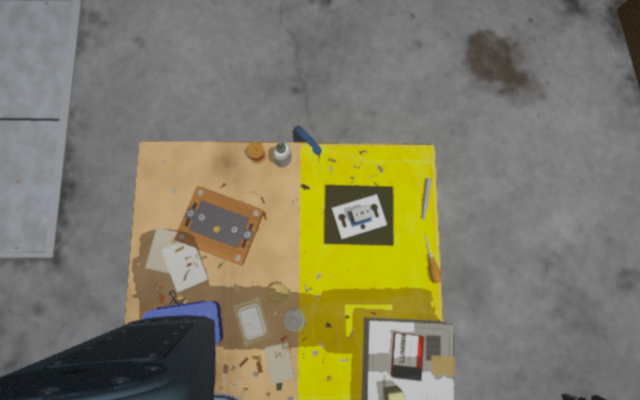

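View pics/scene0.png

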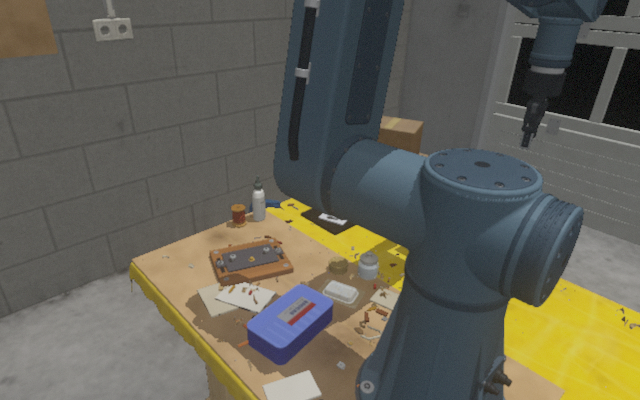

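Top view: the mount is at about (222,226) with its plunger near (217,230), and the anvil is on the black mat at about (359,216). I'll enlarge both.

```bash
cat > h.py <<'E'
from bench import ctrl
import cv2,numpy as np
from scipy.spatial.transform import Rotation as R
np.set_printoptions(precision=4,suppress=True)
def ray(n,px,z,c=None):
    c=c or ctrl.calibration(n);K=c['camera_matrix'];T=c['world_from_camera'];px=np.atleast_2d(px)
    d=np.c_[(px[:,0]-K[0,2])/K[0,0],-(px[:,1]-K[1,2])/K[1,1],-np.ones(len(px))]@T[:3,:3].T
    return T[:3,3]+d*((z-T[2,3])/d[:,2])[:,None]
def tool():
    o=ctrl.get_obs();return np.array(o['eef_pos']),R.from_quat(np.array(o['eef_rot'])[[1,2,3,0]]),o
def delta(target,yaxis=None):
    """cm shift in tool axes and dr units to get tool down with y along yaxis"""
    p,r,o=tool();out=[r.inv().apply(np.array(target)-p)*100]
    if yaxis is not None:
        y=np.array([*yaxis,0.]);y/=np.linalg.norm(y);best=None
        for s in(1,-1):
            z=np.array([0,0,-1.]);M=np.c_[np.cross(s*y,z),s*y,z]
            v=(r.inv()*R.from_matrix(M)).as_rotvec()
            if best is None or np.linalg.norm(v)<np.linalg.norm(best):best=v
        out.append(best/np.deg2rad(6))
    return out
E
python3 - <<'E'
from h import *
im=cv2.imread('pics/top0.png')
a=cv2.resize(im[180:270,175:270],None,fx=4,fy=4,interpolation=cv2.INTER_CUBIC)
b=cv2.resize(im[180:270,315:410],None,fx=4,fy=4,interpolation=cv2.INTER_CUBIC)
cv2.imwrite('pics/z.png',np.hstack([a,b]))
hsv=cv2.cvtColor(im,cv2.COLOR_BGR2HSV)
# anvil plate: bright low-sat inside the mat
m=np.zeros(im.shape[:2],np.uint8);roi=(slice(187,243),slice(327,391))
m[roi]=((hsv[roi][...,2]>90)&(hsv[roi][...,1]<110))*255
m=cv2.morphologyEx(m,cv2.MORPH_CLOSE,np.ones((9,9)))
c=max(cv2.findContours(m,0,2)[0],key=cv2.contourArea)
r=cv2.minAreaRect(c);bp=cv2.boxPoints(r);w=ray('top',bp,.01);print('anvil',r,w,w.mean(0),np.linalg.norm(np.diff(w,axis=0),axis=1))
m=np.zeros(im.shape[:2],np.uint8);roi=(slice(182,268),slice(176,268))
h=hsv[roi];print('wood',h[225-182,200-176],h[195-182,210-176],'bench',h[5,5],'saddle',h[222-182,228-176])
m[roi]=(h[...,2]<185)*255
for zz in [(195,210),(245,240),(220,190),(185,180),(200,180)]:print(zz,hsv[zz])
E
```

```text
anvil ((359.0302734375, 216.09951782226562), (34.481849670410156, 49.497474670410156), 73.0724868774414) [[ 0.508  -0.2372  0.01  ]
 [ 0.5416 -0.3438  0.01  ]
 [ 0.4671 -0.3646  0.01  ]
 [ 0.4346 -0.2592  0.01  ]] [ 0.4878 -0.3012  0.01  ] [0.1118 0.0773 0.1103]
wood [162  14  93] [ 15 160 153] bench [ 18  99 186] saddle [160   8  98]
(195, 210) [ 15 160 153]
(245, 240) [ 15 151 140]
(220, 190) [ 14 132 118]
(185, 180) [ 18  98 184]
(200, 180) [ 18  97 189]
```

View pics/z.png

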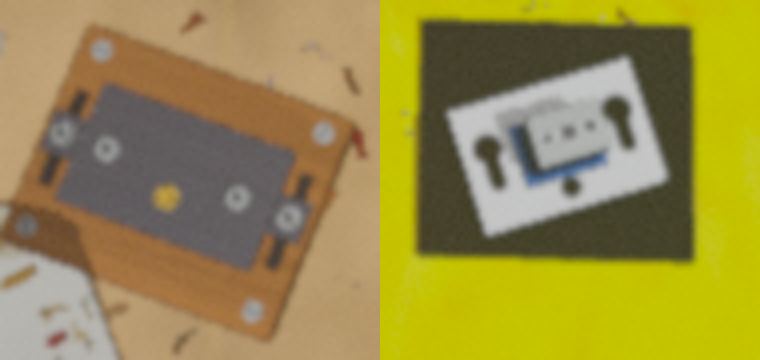

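Left crop: the heads are at (107,149) and (237,198), with the plunger at (167,197) on the near side, so mount +x points away from the robot. Right crop: the plunger hole at (570,187) and the slots are on the near side, so the anvil's +x also points away.

```bash
python3 - <<'E'
from h import *
L=lambda p:np.array(p)/4+[175,180]-.5
A=lambda p:(np.array(p)-[380,0])/4+[315,180]-.5
def ang(v):return np.degrees(np.arctan2(v[1],v[0]))
h=ray('top',L([(107,149),(237,198)]),.0305);d=h[0]-h[1];print('heads',h,np.linalg.norm(d),'mid',h.mean(0),'yaw',ang(d)-90)
c=ray('top',L([(62,131),(288,216)]),.0235);d=c[0]-c[1];print('clamps',c.mean(0),np.linalg.norm(d),'yaw',ang(d)-90)
s=ray('top',L([(101,50),(323,132),(252,311),(26,226)]),.015);print('corner screws',s,'mid',s.mean(0),ang(s[0]-s[1])-90,ang(s[3]-s[2])-90,ang(s[0]-s[3]),np.linalg.norm(s[0]-s[1]),np.linalg.norm(s[0]-s[3]))
print('plunger',ray('top',L([(167,197)]),.025))
q=ray('top',A([(445,110),(628,55),(668,180),(485,238)]),.01);print('plate',q,q.mean(0),ang(q[0]-q[1])-90,ang(q[3]-q[2])-90,np.linalg.norm(q[0]-q[1]),np.linalg.norm(q[1]-q[2]))
k=ray('top',A([(487,148),(617,108)]),.01);d=k[0]-k[1];print('entry holes',k.mean(0),np.linalg.norm(d),ang(d)-90)
y=np.radians((ang(q[0]-q[1])+ang(q[3]-q[2]))/2-90)
print(delta([q.mean(0)[0],q.mean(0)[1],.2],[np.cos(y),np.sin(y)]))
E
```

```text
heads [[ 0.4808  0.0428  0.0305]
 [ 0.4547 -0.028   0.0305]] 0.07549004151407485 mid [0.4678 0.0074 0.0305] yaw -20.246801944522943
clamps [0.4687 0.0073 0.0235] 0.1321448720568279 yaw -20.207806122164683
corner screws [[ 0.5383  0.0525  0.015 ]
 [ 0.4933 -0.0713  0.015 ]
 [ 0.3952 -0.0358  0.015 ]
 [ 0.4405  0.0881  0.015 ]] mid [0.4668 0.0084 0.015 ] -19.98822040469352 -20.078341938647952 -19.994935438158695 0.13177752510546836 0.10405954086883437
plunger [[0.4557 0.0106 0.025 ]]
plate [[ 0.5076 -0.2381  0.01  ]
 [ 0.5396 -0.3411  0.01  ]
 [ 0.4691 -0.3619  0.01  ]
 [ 0.4364 -0.26    0.01  ]] [ 0.4882 -0.3003  0.01  ] 17.288935829883116 17.81520365185081 0.10783066319531331 0.07351536228697005
entry holes [ 0.4979 -0.2979  0.01  ] 0.07642542729942425 17.545028960777458
[array([ 39.4515, -15.8839,   4.9836]), array([-0.0147,  0.0092, 14.5556])]
```

>>> send_rows(dr=[[0,0,-1.7],[0,0,-3.4],[0,0,-5.1],[0,0,-6.8],[0,0,-8.5],[0,0,-10.2],[0,0,-11.9],[0,0,-13.5]], xyz=[[5,-2,1],[10,-4,2],[15,-6,3],[20,-8,4],[25,-10,5],[30,-12,5],[35,-14,5],[39.45,-15.9,5]], jaw=[100,100,100,100,100,100,100,100])

```text
time_s: 1.1
eef_pos: [0.4893, -0.2992, 0.1999]
eef_rot: [-0.0, 0.668, 0.745, 0.0]
wrist_force: [0.6, 0.2, 0.8]
opening: 1.001
grasp_force: 0.0
```

```bash
python3 - <<'E'
from h import *
y=np.radians(17.5);p,r,o=tool();print(p,o['q'],o['time_s'],delta([.4883,-.3005,.12],[np.cos(y),np.sin(y)]))
cv2.imwrite('pics/w1.png',ctrl.camera('wrist')[:,:,::-1])
c=ctrl.calibration('wrist');print(c['world_from_camera'],c['camera_matrix'])
E
```

```text
[ 0.4893 -0.2992  0.1999] [-0.7556  0.2272  1.6582  0.      1.2567 -0.8644] 1.1 [array([-0.1248, -0.1154,  7.9899]), array([-0.0031, -0.0046, -1.8778])]
[[ 0.9931 -0.1124 -0.034   0.4851]
 [ 0.1174  0.9565  0.2672 -0.2273]
 [ 0.0025 -0.2694  0.963   0.3245]
 [ 0.      0.      0.      1.    ]] [[280.656    0.     318.723 ]
 [  0.     280.656  200.9141]
 [  0.       0.       1.    ]]
```

View pics/w1.png

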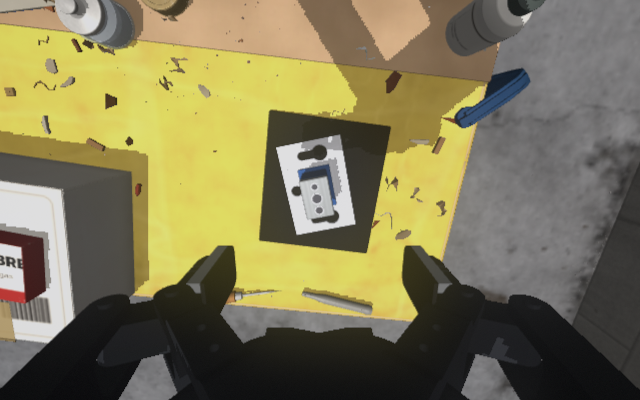

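The wrist view shows the anvil plate with corners at about (276,150), (341,135), (355,225) and (295,236). I'll refine its pose from these.

```bash
python3 - <<'E'
from h import *
im=cv2.imread('pics/w1.png');hsv=cv2.cvtColor(im,cv2.COLOR_BGR2HSV)
m=np.zeros(im.shape[:2],np.uint8);roi=(slice(125,245),slice(265,385))
m[roi]=((hsv[roi][...,2]>110)&(hsv[roi][...,1]<120))*255
m=cv2.morphologyEx(m,cv2.MORPH_OPEN,np.ones((3,3)));m=cv2.morphologyEx(m,cv2.MORPH_CLOSE,np.ones((11,11)))
c=max(cv2.findContours(m,0,1)[0],key=cv2.contourArea)
w=ray('wrist',c[:,0].astype(float),.01);r=cv2.minAreaRect((w[:,:2]*1000).astype(np.float32));print(r)
cy=np.radians(17.5)
print(delta([r[0][0]/1000,r[0][1]/1000,.12],[np.cos(cy),np.sin(cy)]))
E
```

```text
((492.274658203125, -298.08831787109375), (72.5354995727539, 106.66024017333984), 17.89426612854004)
[array([-0.2649, -0.1119,  8.0066]), array([ 0.0279, -0.0181, -1.7879])]
```

>>> send_rows(dr=[[0,0,-0.9],[0,0,-1.8],[0,0,-1.8],[0,0,-1.8],[0,0,-1.8],[0,0,-1.8],[0,0,-1.8],[0,0,-1.8]], xyz=[[-0.1,-0.1,3],[-0.2,-0.1,6],[-0.2,-0.1,8],[-0.2,-0.1,10],[-0.2,-0.1,10],[-0.2,-0.1,10],[-0.2,-0.1,10],[-0.2,-0.1,10]], jaw=[100,100,100,100,100,100,100,100])

```text
time_s: 2.15
eef_pos: [0.4877, -0.3032, 0.1012]
eef_rot: [0.001, 0.597, 0.802, -0.0]
wrist_force: [0.2, -0.5, -0.6]
opening: 1.001
grasp_force: 0.0
```

```bash
python3 - <<'E'
from h import *
c=ctrl.calibration('wrist');im=ctrl.camera('wrist')[:,:,::-1].copy();cv2.imwrite('pics/w2.png',im);hsv=cv2.cvtColor(im,cv2.COLOR_BGR2HSV)
y=np.radians(17.5);K=c['camera_matrix'];T=np.array(c['world_from_camera'])
# predicted centre pixel for crop
X=np.linalg.inv(T)@[.4905,-.2993,.01,1];u=np.array([K[0,0]*X[0]/-X[2]+K[0,2],-K[1,1]*X[1]/-X[2]+K[1,2]]);print('pix',u)
m=((hsv[...,2]>110)&(hsv[...,1]<120)).astype(np.uint8)*255
m=cv2.morphologyEx(m,cv2.MORPH_OPEN,np.ones((3,3)));m=cv2.morphologyEx(m,cv2.MORPH_CLOSE,np.ones((15,15)))
for k in cv2.findContours(m,0,1)[0]:
    if cv2.pointPolygonTest(k,tuple(map(float,u)),True)>-20:
        w=ray('wrist',k[:,0].astype(float),.01,c);print(cv2.contourArea(k),cv2.minAreaRect((w[:,:2]*1000).astype(np.float32)))
p,r,o=tool();print(p,delta([.4905,-.2993,.042],[np.cos(y),np.sin(y)]))
E
```

```text
pix [322.5585 206.9274]
11187.5 ((488.1798400878906, -302.050048828125), (72.3797378540039, 106.56776428222656), 17.398757934570312)
[ 0.4876 -0.303   0.101 ] [array([0.2823, 0.3793, 5.8971]), array([ 0.0053,  0.0091, -0.1361])]
```

View pics/w2.png

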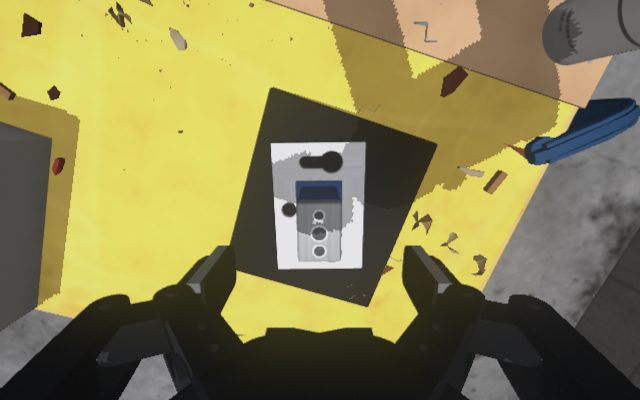

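The plate is settled at (0.488,-0.302), which agrees with the top view. Now I'll descend and grip.

>>> send_rows(dr=[[0,0,-0.1],[0,0,-0.1],[0,0,-0.1],[0,0,-0.1],[0,0,-0.1],[0,0,-0.1],[0,0,-0.1],[0,0,-0.1]], xyz=[[0.1,0.1,1.5],[0.1,0.1,3],[0.1,0.1,4.5],[0.1,0.1,5.9],[0.1,0.1,5.9],[0.1,0.1,5.9],[0.1,0.1,5.9],[0.1,0.1,5.9]], jaw=[100,100,100,100,100,25,20,20])

```text
time_s: 3.2
eef_pos: [0.4884, -0.3019, 0.0419]
eef_rot: [0.001, 0.593, 0.805, -0.0]
wrist_force: [-0.6, -0.0, -0.5]
opening: 0.378
grasp_force: 0.0
```

>>> send_rows(dr=[[0,0,0],[0,0,0],[0,0,0],[0,0,0],[0,0,0],[0,0,0],[0,0,0],[0,0,0]], xyz=[[0,0,0],[0,0,0],[0,0,0],[0,0,0],[0,0,0],[0,0,0],[0,0,0],[0,0,0]], jaw=[15,10,10,10,10,10,10,10])

```text
time_s: 4.2
eef_pos: [0.4884, -0.3019, 0.042]
eef_rot: [0.001, 0.593, 0.805, -0.0]
wrist_force: [-1.1, 0.8, 5.7]
opening: 0.323
grasp_force: 61.0
```

```bash
python3 - <<'E'
from h import *
p,r,o=tool();print(p,np.degrees(r.as_rotvec()),o['opening'],o['grasp_force'],o['wrist_force'])
y=r.apply([0,1,0]);print('yaw',np.degrees(np.arctan2(y[1],y[0])))
E
```

```text
[ 0.4884 -0.3019  0.042 ] [106.6636 144.9117  -0.0171] 0.32297734427861396 61.01866006851196 [-1.078   0.8364  5.7049]
yaw 17.289452200982925
```

>>> send_rows(dr=[[0,0,0],[0,0,0],[0,0,0],[0,0,0.5],[0,0,1.1],[0,0,1.8],[0,0,2.5],[0,0,3.2]], xyz=[[0,0,-1],[0,0,-3],[0,0,-5],[3,0,-7],[7,0,-8.5],[11,0,-8.5],[15,0,-8.5],[19,0,-8.5]], jaw=[10,10,10,10,10,10,10,10])

```text
time_s: 5.2
eef_pos: [0.4315, -0.1192, 0.1277]
eef_rot: [0.001, 0.72, 0.694, 0.0]
wrist_force: [0.8, 0.2, -3.9]
opening: 0.319
grasp_force: 59.9
```

```bash
python3 - <<'E'
from h import *
y=np.radians(-20.1);p,r,o=tool();print(p,o['q'],delta([.383,.038,.127],[np.cos(y),np.sin(y)]),o['grasp_force'],o['wrist_force'])
E
```

```text
[ 0.4315 -0.1192  0.1277] [-0.5359  0.0504  2.0246  0.0001  1.0645 -0.4999] [array([15.5354, -5.4134,  0.0489]), array([0.0192, 0.0055, 3.0056])] 59.91319298744202 [ 0.8201  0.2158 -3.8762]
```

>>> send_rows(dr=[[0,0,0.6],[0,0,1.2],[0,0,1.8],[0,0,2.4],[0,0,2.9],[0,0,2.9],[0,0,2.9],[0,0,2.9]], xyz=[[3,-1,0],[6,-2,0],[9,-3,0],[12,-4.2,0],[15.2,-5.4,0],[15.2,-5.4,0],[15.2,-5.4,0],[15.2,-5.4,0]], jaw=[10,10,10,10,10,10,10,10])

```text
time_s: 6.2
eef_pos: [0.3833, 0.0329, 0.1268]
eef_rot: [0.001, 0.816, 0.578, 0.0]
wrist_force: [-0.7, -0.2, -4.1]
opening: 0.323
grasp_force: 60.0
```

```bash
python3 - <<'E'
from h import *
p,r,o=tool();c=ctrl.calibration('wrist');im=ctrl.camera('wrist')[:,:,::-1].copy();cv2.imwrite('pics/w3.png',im)
y=r.apply([0,1,0]);print(p,'yaw',np.degrees(np.arctan2(y[1],y[0])),o['wrist_force'],o['torque']);np.savez('w3.npz',p=p,r=r.as_matrix(),K=c['camera_matrix'],T=c['world_from_camera'])
E
```

```text
[0.3833 0.0329 0.1268] yaw -19.3517847045578 [-0.7386 -0.2393 -4.1141] [ 0.0519 -0.0526  0.0271]
```

View pics/w3.png

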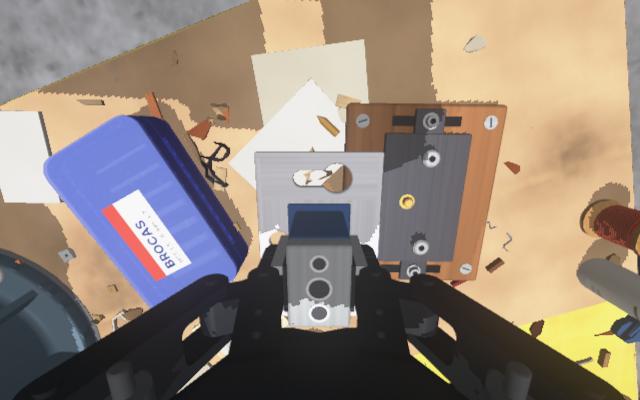

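The wrist view shows the plate in hand, with far-edge corners at (255,152) and (384,152) and the keyhole spanning columns 292–353. The heads are at about (432,158) and (421,247) and the plunger at (407,202).

```bash
python3 - <<'E'
from h import *
im=cv2.imread('pics/w3.png');d=np.load('w3.npz');c=dict(camera_matrix=d['K'],world_from_camera=d['T']);p=d['p'];M=d['r']
g=cv2.cvtColor(im,cv2.COLOR_BGR2GRAY)
H=[]
for u,v in[(432,158),(421,247)]:
    s=g[v-12:v+13,u-12:u+13];m=((s>105)*255).astype(np.uint8)
    k=max(cv2.findContours(m,0,1)[0],key=cv2.contourArea);e=cv2.minEnclosingCircle(k);rr=cv2.boundingRect(k);print(e,rr,g[v-8,u-8]);H.append([rr[0]+(rr[2]-1)/2+u-12,rr[1]+(rr[3]-1)/2+v-12])
print('heads px',H);h=ray('wrist',H,.0295,c);dd=h[0]-h[1];yaw=np.arctan2(dd[1],dd[0])-np.pi/2
print(h,np.linalg.norm(dd),'mid',h.mean(0),'yaw',np.degrees(yaw))
# clamps + base corner screws -> mount centre
s=ray('wrist',[(362,122),(491,122),(466,269)],.0145,c);print('base screws mid',(s[0]+s[2])/2 if 0 else s)
# plate corners by thresholded edges: column profile at row 170-ish, row profile
row=g[158:164,240:400].mean(0);print('row',row[8:24].astype(int),row[136:152].astype(int))
row=g[215:221,240:400].mean(0);print('row2',row[8:24].astype(int),row[136:152].astype(int))
for x in(270,360,375):print('col',x,g[144:160,x-3:x+3].mean(1).astype(int))
z=p[2]-.032
q=ray('wrist',[(255,152),(384,152)],z,c);e=q[1]-q[0];print('plate far corners',q,np.linalg.norm(e),'yaw',np.degrees(np.arctan2(e[1],e[0])))
print('corners in tool mm',(q-p)@M*1000)
print('entry hole/slot ends px in tool mm',(ray('wrist',[(292,178),(353,178)],z,c)-p)@M*1000)
E
```

```text
((12.0, 12.0), 16.970661163330078) (0, 0, 25, 25) 73
((12.0, 12.0), 16.970661163330078) (0, 0, 25, 25) 71
heads px [[432.0, 158.0], [421.0, 247.0]]
[[ 0.4819  0.0424  0.0295]
 [ 0.4555 -0.0292  0.0295]] 0.07633730414080996 mid [0.4687 0.0066 0.0295] yaw -20.2136867695975
base screws mid [[ 0.44    0.0861  0.0145]
 [ 0.5389  0.0513  0.0145]
 [ 0.4934 -0.074   0.0145]]
row [234 234 234 234 234 234 187 178 185 188 191 188 183 182 182 183] [189 189 190 191 192 192 190 136  81  76  77  77  77  78  78  77]
row2 [203 204 204 206 206 207 207 208 208 191 173 180 187 188 188 183] [188 188 188 180 123 113 115 113 113 115 118 118 115 113 115 114]
col 270 [235 235 235 235 235 235 235 184 155 185 188 186 183 181 182 184]
col 360 [107 107 107 107 106 106 106 108 152 188 195 191 190 188 190 192]
col 375 [ 99  99  99  99  99  99  99 104 150 188 195 191 189 188 190 191]
plate far corners [[0.3683 0.0945 0.0948]
 [0.4354 0.0708 0.0948]] 0.0711605120416001 yaw -19.39106591638715
corners in tool mm [[ 53.1513 -34.6663  31.9553]
 [ 53.1026  36.4941  32.0431]]
entry hole/slot ends px in tool mm [[ 38.5734 -14.6505  31.9806]
 [ 38.5446  19.8597  32.0231]]
```

The head spacing measures 76.3 mm and the plate matches the TCP to within 0.5 mm, so both checks pass. Next I'll move over the entry position.

```bash
python3 - <<'E'
from h import *
y=np.radians(-20.2);p,r,o=tool();print(p,delta([.4587,.0102,.080],[np.cos(y),np.sin(y)]))
E
```

```text
[0.3832 0.0329 0.1267] [array([0.3656, 7.8682, 4.6763]), array([0.0084, 0.0003, 0.1386])]
```

>>> send_rows(dr=[[0,0,0.14],[0,0,0.14],[0,0,0.14],[0,0,0.14],[0,0,0.14],[0,0,0.14],[0,0,0.14],[0,0,0.14]], xyz=[[0.1,2,0],[0.2,4,0],[0.37,6,0],[0.37,7.87,1.5],[0.37,7.87,3],[0.37,7.87,4.7],[0.37,7.87,4.7],[0.37,7.87,4.7]], jaw=[10,10,10,10,10,10,10,10])

```text
time_s: 7.25
eef_pos: [0.4579, 0.011, 0.0795]
eef_rot: [-0.0, 0.82, 0.572, -0.0]
wrist_force: [-0.1, -0.1, -2.8]
opening: 0.32
grasp_force: 60.0
```

```bash
python3 - <<'E'
from h import *
y=np.radians(-20.2);p,r,o=tool();c=ctrl.calibration('wrist');im=ctrl.camera('wrist')[:,:,::-1].copy();cv2.imwrite('pics/w4.png',im)
print(p,o['wrist_force'],o['torque'],delta([.4587,.0102,.071],[np.cos(y),np.sin(y)]))
np.savez('w4.npz',p=p,r=r.as_matrix(),K=c['camera_matrix'],T=c['world_from_camera'])
cv2.imwrite('pics/w4c.png',cv2.resize(im[100:280,220:460],None,fx=3,fy=3,interpolation=cv2.INTER_CUBIC))
E
```

```text
[0.4579 0.011  0.0795] [-0.0764 -0.0719 -2.8244] [-0.0353 -0.0229 -0.0139] [array([-0.0584,  0.0599,  0.8813]), array([ 0.0065, -0.0007,  0.0065])]
```

View pics/w4c.png

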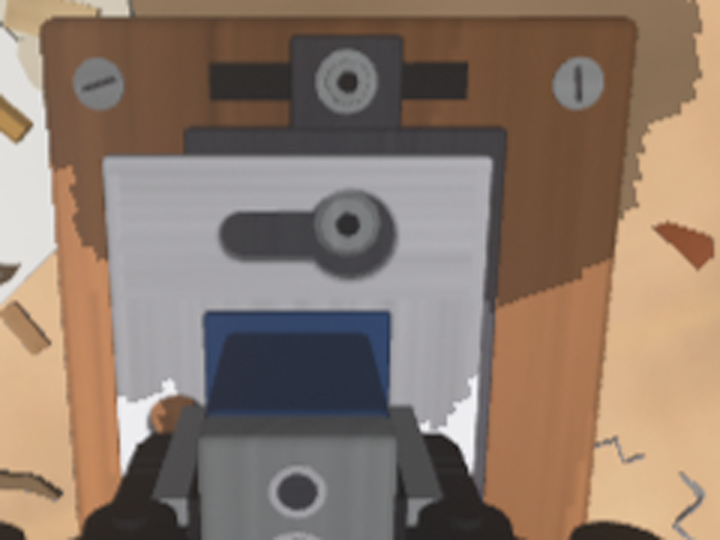

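The head at crop (348,224) shows through the entry hole centred at (355,234). I'll convert both at their own heights.

```bash
python3 - <<'E'
from h import *
d=np.load('w4.npz');c=dict(camera_matrix=d['K'],world_from_camera=d['T']);p=d['p'];M=d['r']
f=lambda a:[220+a[0]/3-.33,100+a[1]/3-.33]
hd=(ray('wrist',[f((348,224))],.0302,c)-p)@M*1000
ho=(ray('wrist',[f((355.5,234))],p[2]-.032,c)-p)@M*1000
print(hd,ho,hd-ho)
E
```

```text
[[37.4895 11.0797 49.2593]] [[38.7321 11.4643 31.9961]] [[-1.2427 -0.3847 17.2632]]
```

>>> send_rows(dr=[[0,0,0],[0,0,0],[0,0,0],[0,0,0],[0,0,0],[0,0,0],[0,0,0],[0,0,0]], xyz=[[-0.09,0.01,0.3],[-0.09,0.01,0.6],[-0.09,0.01,0.9],[-0.09,0.01,1.1],[-0.09,0.01,1.2],[-0.09,0.01,1.25],[-0.09,0.01,1.3],[-0.09,0.01,1.3]], jaw=[10,10,10,10,10,10,10,10])

```text
time_s: 8.3
eef_pos: [0.458, 0.0102, 0.0663]
eef_rot: [0.0, 0.82, 0.572, 0.0]
wrist_force: [0.7, -0.3, -3.8]
opening: 0.321
grasp_force: 60.0
```

>>> send_rows(dr=[[0,0,0],[0,0,0],[0,0,0],[0,0,0],[0,0,0],[0,0,0],[0,0,0],[0,0,0]], xyz=[[0,0,0.03],[0,0,0.06],[0,0,0.09],[0,0,0.12],[0,0,0.14],[0,0,0.16],[0,0,0.16],[0,0,0.16]], jaw=[10,10,10,10,10,10,10,10])

```text
time_s: 9.3
eef_pos: [0.458, 0.0101, 0.0647]
eef_rot: [-0.0, 0.82, 0.572, 0.0]
wrist_force: [0.9, 0.8, -4.1]
opening: 0.32
grasp_force: 60.0
```

>>> send_rows(dr=[[0,0,0],[0,0,0],[0,0,0],[0,0,0],[0,0,0],[0,0,0],[0,0,0],[0,0,0]], xyz=[[0,0,0.06],[0,0,0.12],[0,0,0.18],[0,0,0.24],[0,0,0.3],[0,0,0.35],[0,0,0.35],[0,0,0.35]], jaw=[10,10,10,10,10,10,10,10])

```text
time_s: 10.3
eef_pos: [0.458, 0.0102, 0.0613]
eef_rot: [0.0, 0.82, 0.572, 0.0]
wrist_force: [-0.8, -0.7, -1.4]
opening: 0.322
grasp_force: 60.2
```

>>> send_rows(dr=[[0,0,0],[0,0,0],[0,0,0],[0,0,0],[0,0,0],[0,0,0],[0,0,0],[0,0,0]], xyz=[[0,0,0.05],[0,0,0.1],[0,0,0.15],[0,0,0.2],[0,0,0.25],[0,0,0.3],[0,0,0.35],[0,0,0.35]], jaw=[10,10,10,10,10,10,10,10])

```text
time_s: 11.3
eef_pos: [0.458, 0.0102, 0.0577]
eef_rot: [0.0, 0.82, 0.572, 0.0]
wrist_force: [-1.3, 0.9, 0.1]
opening: 0.32
grasp_force: 60.6
```

>>> send_rows(dr=[[0,0,0],[0,0,0],[0,0,0],[0,0,0],[0,0,0],[0,0,0],[0,0,0],[0,0,0]], xyz=[[0,0,0.03],[0,0,0.06],[0,0,0.09],[0,0,0.12],[0,0,0.15],[0,0,0.15],[0,0,0.15],[0,0,0.15]], jaw=[10,10,10,10,10,10,10,10])

```text
time_s: 12.3
eef_pos: [0.458, 0.0102, 0.0562]
eef_rot: [0.0, 0.82, 0.572, 0.0]
wrist_force: [-1.4, 0.3, 1.5]
opening: 0.314
grasp_force: 60.7
```

>>> send_rows(dr=[[0,0,0],[0,0,0],[0,0,0],[0,0,0],[0,0,0],[0,0,0],[0,0,0],[0,0,0]], xyz=[[0,0,0.01],[0,0,0.02],[0,0,0.03],[0,0,0.04],[0,0,0.04],[0,0,0.04],[0,0,0.04],[0,0,0.04]], jaw=[10,10,10,10,10,10,10,10])

```text
time_s: 13.3
eef_pos: [0.458, 0.0102, 0.056]
eef_rot: [0.0, 0.82, 0.572, 0.0]
wrist_force: [-2.5, 0.9, 5.1]
opening: 0.321
grasp_force: 61.2
```

The plate is flat with about 9 N of bearing force. Next is the slide along +x (tool +y), watching the force.

>>> send_rows(dr=[[0,0,0],[0,0,0],[0,0,0],[0,0,0],[0,0,0],[0,0,0],[0,0,0],[0,0,0]], xyz=[[0,0.05,0],[0,0.1,0],[0,0.15,0],[0,0.2,0],[0,0.25,0],[0,0.3,0],[0,0.3,0],[0,0.3,0]], jaw=[10,10,10,10,10,10,10,10])

```text
time_s: 14.3
eef_pos: [0.46, 0.0095, 0.056]
eef_rot: [-0.001, 0.82, 0.573, -0.001]
wrist_force: [-6.8, 2.7, 10.8]
opening: 0.317
grasp_force: 62.1
```

```bash
python3 - <<'E'
from h import *
p,r,o=tool();print(p,r.inv().apply(o['wrist_force']),r.inv().apply(o['torque']))
E
```

```text
[0.46   0.0095 0.056 ] [  0.1969  -7.3814 -10.771 ] [ 1.039  -0.0998  0.0444]
```

>>> send_rows(dr=[[0,0,0],[0,0,0],[0,0,0],[0,0,0],[0,0,0],[0,0,0],[0,0,0],[0,0,0]], xyz=[[0,0,-0.03],[0,0.05,-0.03],[0,0.1,-0.03],[0,0.15,-0.03],[0,0.2,-0.03],[0,0.2,-0.03],[0,0.2,-0.03],[0,0.2,-0.03]], jaw=[10,10,10,10,10,10,10,10])

```text
time_s: 15.3
eef_pos: [0.4622, 0.0087, 0.056]
eef_rot: [-0.0, 0.82, 0.573, -0.0]
wrist_force: [-5.0, 1.2, 6.0]
opening: 0.318
grasp_force: 61.4
```

```bash
python3 - <<'E'
from h import *
p,r,o=tool();print(p,r.inv().apply(o['wrist_force']),r.inv().apply(o['torque']),r.as_matrix()[:,2])
E
```

```text
[0.4622 0.0087 0.056 ] [-0.5596 -5.0841 -5.9901] [ 0.7703 -0.0193  0.0171] [-0.0011  0.0004 -1.    ]
```

>>> send_rows(dr=[[0,0,0],[0,0,0],[0,0,0],[0,0,0],[0,0,0],[0,0,0],[0,0,0],[0,0,0]], xyz=[[0,0.05,0],[0,0.1,0],[0,0.15,-0.01],[0,0.2,-0.01],[0,0.25,-0.01],[0,0.3,-0.01],[0,0.35,-0.01],[0,0.4,-0.01]], jaw=[10,10,10,10,10,10,10,10])

```text
time_s: 16.3
eef_pos: [0.4664, 0.007, 0.0561]
eef_rot: [-0.0, 0.82, 0.572, -0.0]
wrist_force: [-2.5, 0.6, 1.1]
opening: 0.316
grasp_force: 60.7
```

```bash
python3 - <<'E'
from h import *
p,r,o=tool();print(p,r.inv().apply(o['wrist_force']),r.inv().apply(o['torque']),r.as_matrix()[:,2])
E
```

```text
[0.4664 0.007  0.0561] [-0.2966 -2.551  -1.1477] [ 0.5534 -0.0636  0.0268] [-0.0001 -0.     -1.    ]
```

>>> send_rows(dr=[[0,0,0],[0,0,0],[0,0,0],[0,0,0],[0,0,0],[0,0,0],[0,0,0],[0,0,0]], xyz=[[0,0.06,0],[0,0.12,0],[0,0.18,0],[0,0.24,0],[0,0.3,0],[0,0.36,0],[0,0.42,0],[0,0.48,0]], jaw=[10,10,10,10,10,10,10,10])

```text
time_s: 17.3
eef_pos: [0.471, 0.0054, 0.0562]
eef_rot: [-0.0, 0.82, 0.572, 0.0]
wrist_force: [-1.5, 0.0, 0.9]
opening: 0.319
grasp_force: 60.7
```

>>> send_rows(dr=[[0,0,0],[0,0,0],[0,0,0],[0,0,0],[0,0,0],[0,0,0],[0,0,0],[0,0,0]], xyz=[[0,0.06,0],[0,0.12,0],[0,0.18,0],[0,0.24,0],[0,0.3,0],[0,0.34,0],[0,0.38,0],[0,0.38,0]], jaw=[10,10,10,10,10,10,10,10])

```text
time_s: 18.3
eef_pos: [0.4746, 0.0041, 0.0562]
eef_rot: [0.0, 0.82, 0.572, 0.0]
wrist_force: [-1.6, 0.3, 1.3]
opening: 0.325
grasp_force: 60.7
```

```bash
python3 - <<'E'
from h import *
p,r,o=tool();print(p,r.inv().apply(o['wrist_force']),r.inv().apply(o['torque']),r.as_matrix()[:,2],'slid mm',np.linalg.norm(p[:2]-[.458,.0102])*1000)
E
```

```text
[0.4746 0.0041 0.0562] [-0.2412 -1.6254 -1.3217] [ 0.4469 -0.007   0.0138] [ 0.0002 -0.     -1.    ] slid mm 17.685790466231985
```

>>> send_rows(dr=[[0,0,0],[0,0,0],[0,0,0],[0,0,0],[0,0,0],[0,0,0],[0,0,0],[0,0,0]], xyz=[[0,0.04,0],[0,0.08,0],[0,0.12,0],[0,0.16,0],[0,0.2,0],[0,0.22,0],[0,0.24,0],[0,0.24,0]], jaw=[10,10,10,10,10,10,10,10])

```text
time_s: 19.3
eef_pos: [0.4767, 0.0033, 0.0562]
eef_rot: [0.0, 0.82, 0.572, 0.0]
wrist_force: [1.1, -0.1, -3.9]
opening: 0.323
grasp_force: 60.2
```

```bash
python3 - <<'E'
from h import *
p,r,o=tool();print(p,r.inv().apply(o['wrist_force']),r.inv().apply(o['torque']),r.as_matrix()[:,2],'slid mm',np.linalg.norm(p[:2]-[.458,.0102])*1000)
E
```

```text
[0.4767 0.0033 0.0562] [0.2916 1.093  3.9009] [ 0.0156 -0.0463 -0.0382] [ 0.  0. -1.] slid mm 19.980955143227156
```

The vertical force fell back to the weight alone, so the plunger has snapped up. I'll nudge the plate towards the stop, settle it and release.

>>> send_rows(dr=[[0,0,0],[0,0,0],[0,0,0],[0,0,0],[0,0,0],[0,0,0],[0,0,0],[0,0,0]], xyz=[[0,0.03,0.01],[0,0.06,0.01],[0,0.08,0.02],[0,0.1,0.02],[0,0.1,0.02],[0,0.1,0.02],[0,0.1,0.02],[0,0.1,0.02]], jaw=[10,10,10,10,10,10,10,10])

```text
time_s: 20.3
eef_pos: [0.4777, 0.0029, 0.056]
eef_rot: [0.0, 0.82, 0.572, 0.0]
wrist_force: [-0.0, 0.1, -3.5]
opening: 0.322
grasp_force: 60.2
```

>>> send_rows(dr=[[0,0,0],[0,0,0],[0,0,0],[0,0,0],[0,0,0],[0,0,0],[0,0,0],[0,0,0]], xyz=[[0,0,0],[0,0,0],[0,0,0],[0,0,0],[0,0,0],[0,0,0],[0,0,0],[0,0,0]], jaw=[40,60,80,90,90,90,90,90])

```text
time_s: 21.3
eef_pos: [0.4777, 0.0029, 0.056]
eef_rot: [-0.0, 0.82, 0.572, -0.0]
wrist_force: [-0.6, -0.3, 0.3]
opening: 0.901
grasp_force: 0.0
```

>>> send_rows(dr=[[0,0,0],[0,0,0],[0,0,0],[0,0,0],[0,0,0],[0,0,0],[0,0,0],[0,0,0]], xyz=[[0,0,-0.5],[0,0,-2],[0,0,-4],[0,0,-6],[0,0,-7],[0,0,-7],[0,0,-7],[0,0,-7]], jaw=[90,90,90,90,90,90,90,90])

```text
time_s: 22.3
eef_pos: [0.4771, 0.0031, 0.1252]
eef_rot: [-0.001, 0.82, 0.572, -0.001]
wrist_force: [0.1, 0.2, -0.1]
opening: 0.9
grasp_force: 0.0
```

```bash
python3 - <<'E'
from h import *
p,r,o=tool();im=ctrl.camera('wrist')[:,:,::-1];cv2.imwrite('pics/w5.png',cv2.resize(im[60:300,200:480],None,fx=2.4,fy=2.4,interpolation=cv2.INTER_CUBIC));print(p,o['opening'],o['wrist_force'],o['time_s'])
E
```

```text
[0.4771 0.0031 0.1252] 0.8999305369600755 [ 0.146   0.2341 -0.0766] 22.3
```

View pics/w5.png

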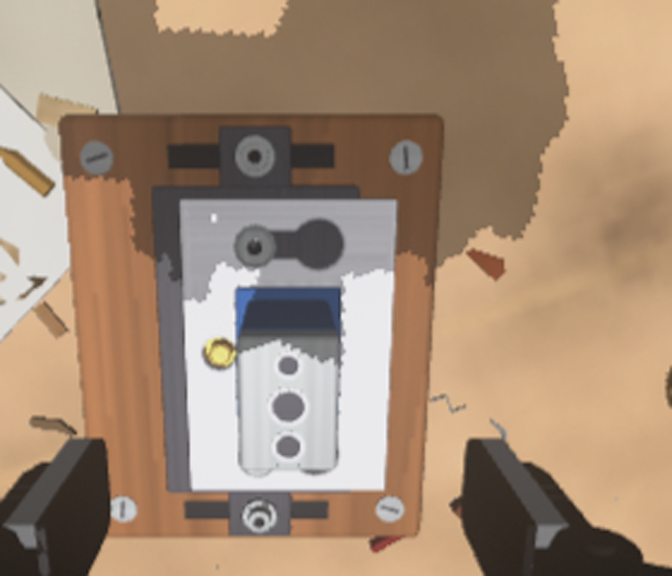

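The picture shows the plate slid home: the head at (254,245) is over the slot end, the brass plunger stands up through its hole at (220,352), and the gripper is clear.

```bash
python3 -c "
from bench import ctrl;print(ctrl.hand_in())"
```

```text
the job is handed in; nothing more can be done
None
```

The anvil is on its mount, slid home under both screw heads with the brass plunger up through the plate. The gripper is clear, and I handed the job in at about 22 s; no verdict came back.

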